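# Uncap an actuator, draw its plunger to the service mark and hold it

### The job

Take the orange dust cap off the actuator on the blue stand and put it in the open drawer of the small-parts cabinet. Then draw the plunger by its black knob straight out along its slanted bore, without forcing it sideways, until the whole yellow band is in view while the red band never shows, and finish while still holding it there. Leave everything else on the bench where it is.

Things in the scene. Friction and masses are not known exactly. Their poses are not given: they have to be found in the camera images.
- stand: Blue steel test stand, foot 105 x 105 x 12 mm, fixed to the bench; origin at the centre of its underside, z up, upright. It carries the actuator (barrel), whose bore leans 20 degrees from vertical towards the stand's own +x side (roughly away from the robot).
- barrel: The actuator: aluminium block with black fins, 46 x 46 mm across, 72 mm long, fixed in the stand. Origin at the centre of its bore's floor; z runs up the bore's axis and out of the mouth, y is level and is the stand's y. The round bore is 17 mm wide, 64 mm deep, open at the top. In the stand's frame the origin is at (-20, 0, 34) mm.
- bore_mouth (a point): Centre of the bore's mouth, in the flat upper end face of the actuator (46 x 46 mm), 64 mm up the bore's axis from barrel's origin.
- plunger: Loose steel plunger, 16 mm in diameter, about 0.18 kg, standing on the bore's floor under the cap. Origin at the centre of its foot, z along the rod towards the knob. Above the foot: red band at 12 to 20 mm, yellow band at 34 to 44 mm, black knob at 80 to 104 mm (the top). Pushed home, its origin coincides with barrel's. Let go, it slides back.
- plunger_knob (a point): Centre of the plunger's round black knob (26 mm in diameter, 24 mm long), 92 mm above its foot; 28 mm beyond the mouth when the plunger is home. The yellow band is fully out when the plunger is drawn 30 mm, the red begins to show at 44 mm.
- cap: Loose orange plastic dust cap, a cup turned over: 42 mm outside diameter, 48 mm tall, wall and top 4 mm, about 30 g. It sits over the knob, its open rim on the actuator's end face, its axis along the bore, 4 mm free around the knob; lift it 45 mm along the axis to clear it. Origin at the centre of the open rim, z towards the closed end.
- cap_center (a point): Centre of the cap, 24 mm from either end on its axis.
- parts_drawer0 (a joint): How far the drawer of the grey small-parts cabinet is open, m (0 shut); it starts open and slides with 1 N of friction. The uncovered part of its inside reaches from the front wall back for this value less 6 mm.
- drawer_front (a point): On the drawer's inner floor at the foot of the middle of its front wall: x into the drawer towards the cabinet, y along the front, z up. Inside 128 mm wide (64 mm either side), 175 mm long, 51 mm deep; front 21 mm thick, rising 60 mm above this floor, with a bar handle 35 mm farther out. The cabinet's top is 73 mm above this floor.
- parts: Grey small-parts cabinet with one drawer, 220 (x) x 170 (y) x 95 mm, fixed; origin at the centre of its underside, the drawer opens to its -x side.
- flux_jar: Bystander: amber glass jar with a yellow lid, 48 mm across, 50 mm tall; origin at the centre of its underside.
- bottle: Bystander: white bottle, 62 mm across, 150 mm tall; origin at the centre of its underside.
- driver: Bystander: screwdriver with an orange handle, 170 mm long, lying; origin at the centre of its underside.
- cutters: Bystander: side cutters with green handles, about 130 mm long, lying; origin at the centre of its underside.
- meter: Bystander: black hand-held test meter, 180 x 85 x 36 mm, lying; origin at the centre of its underside.
- spool: Bystander: blue and silver solder spool, 52 mm across, 38 mm tall, standing in the middle of the small-parts cabinet's top; origin at the centre of its underside.
- tin: Bystander: round bare metal tin, 68 mm across, 45 mm tall; origin at the centre of its underside.
Not all that is in view belongs to the job. What is shaped like the stand but green or white is not meant.

How it is judged:
By the outcome, as a careful person would: the job done as asked, in the order asked, and still so for the second after the job is handed in, while the arm keeps its last pose, push and grip.
It also fails if it takes over 48 s, if anything falls off the work surface, if the arm or the gripper's body presses on something with over 40 N, if the wrist force passes 120 N, or if a joint passes its speed limit or range.

### The arm

A 6-joint arm with a two-finger parallel gripper is mounted at the origin on the work surface. World frame = base frame: x ahead of the robot, y to its left, z up, the work surface at z = 0. Lengths are in m, angles in rad, forces in N, time in s.
With the tool pointing down it reaches from about 0.325 to 0.75 m from the base axis. Payload 7.6 kg.
Tool frame: the origin (TCP) lies on the centre line of the jaws, within the pads' length; the fingertips stand 11 mm ahead of it and the grasp point (between the pads) lies 8 mm behind it; y points along the fingers, x is the direction in which the jaws open and shut, and the axes are right-handed (so a half turn about y gives the same grasp; the last joint's range is limited). The gripper opens to 85 mm and grips with 20 to 120 N. Pads are 22 mm wide; open, the fingers measure 114 mm over their backs; the gripper's body (76 mm by 85 mm) begins 54 mm behind the grasp point. The pads swing forward as they close: fully open they stand 13 mm farther back than shut.
Start: joints at [-1.259, 0.052, 1.401, -0, 1.689, -0.07], TCP at [0.196, -0.487, 0.242] pointing down, gripper open.
Joint ranges: [-2.9, 2.9], [-0.91, 2.17], [0.12, 2.37], [-1.06, 4.2], [0.26, 2.73], [-2.93, 2.93]. Speed limits (rad/s): [2.57, 2.57, 3.01, 3.14, 3.14, 3.14].

### API

Orientations are given as a 3x3 rotation matrix whose columns are the frame's x, y, z axes.
In Python, from plant import observe, cams, order gives the robot as it stands.
- The arm moves only by the tool move_arm, never from a script. Its arguments are lists of equal length, an entry for each row: "offset": the shift along the tool's x, y, z in mm, a list of three; "turn": the turn, a rotation vector about the tool's x, y, z in rad, a list of three; "jaw": the closure, from 0 (fully open) to 1 (shut). A call has exactly 5 rows; each row is the pose to reach, as a shift and turn from the pose commanded when the call began, along the tool's axes at that moment; what a row does not reach only later rows make up. A row lasts 1/8 s, in which the tool goes at most 62.5 mm and 10.7 degrees, less where a joint would pass 70% of its speed; a pose out of reach is approached as far as the arm can. A call with a gripper value outside its range is refused whole. The fingers move at their own pace and stop on an object; "newtons" is the grip in N (left out, the last holds). Time passes only in rows, so rows that repeat a pose let the fingers close, or fill a call up. It gives the time, the measured TCP pose, the force and the opening at its end, in the units of the state.
- observe(): the state, without advancing time (a new reading comes with each control period).
- cams.read_camera(name): name is "scene" or "top" or "wrist"; returns the picture (400x640x3 uint8, red, green, blue); there is no depth.
- cams.calibration(name): a dict with "fx", "fy", "cx", "cy" (pixels), "R" (3x3) and "t" (3): a world point X has camera coordinates R X + t. Camera axes: x right, y down, z forward; pixel columns grow to the right and rows downward; lengths in m; the calibration is good to about 2 mm. A picture is of the moment at which its call begins: read the wrist's pose just before it. calibration takes no time and is no camera call; for the wrist camera it gives the pose at the moment of the call.
- order.job_done(): hands the job in, once; it reports no verdict.
The state is a dict: "t": time; "q": joint angles; "joint_velocities": joint speeds; "joint_torque": joint torques, N m; "ee_pos": TCP position; "tool_rot": TCP orientation; "force": force on the tool from outside, world axes, zero at the start; "moment": the same for the moment, N m; "gripper_width": finger opening in m.
Only numpy, scipy, OpenCV 4.12 (cv2) and the standard library are available. Lean on these libraries where they do the work, as an engineer would, in place of code of your own. Each camera call takes 0.05 s, during which the arm holds its last target.

## Working session

There is one attempt and no reset: what is moved stays moved. The work goes in short steps, Python scripts to look and compute and a tool call to move; the robot and the scene stay as the last step left them, time stands still between calls to the robot, and variables do not carry over. Pictures are saved under pics/ and viewed, and the job is handed in when it is done.

Besides the shell and the picture viewer there is one more tool, called as a command line: name --argument value ..., lists and objects as JSON in quotes. move_arm: Moves the arm, as the interface text tells. Its arguments: {"type":"object","properties":{"offset":{"type":"array"},"turn":{"type":"array"},"jaw":{"type":"array"},"newtons":{"type":"number"}},"required":["offset","turn","jaw"]}

```bash
mkdir -p pics; ls
python3 - <<'E'
from plant import observe,cams,order
import cv2
for n in ["scene","top","wrist"]:
    c=cams.calibration(n); im=cams.read_camera(n)
    cv2.imwrite(f"pics/{n}0.png",im[:,:,::-1])
    print(n,c)
s=observe(); print(s)
E
```

```text
pics
scene {'fx': 430.0972002886788, 'fy': 430.0972002886788, 'cx': 317.89473059448216, 'cy': 192.93769691432857, 'R': array([[ 0.86996931,  0.492902  ,  0.0141784 ],
       [ 0.33303889, -0.56612145, -0.75405013],
       [-0.36364612,  0.66072243, -0.65666382]]), 't': array([-0.43922455, -0.08199417,  1.55740422])}
top {'fx': 508.4691813090984, 'fy': 508.4691813090984, 'cx': 324.8449592232805, 'cy': 200.93013682651338, 'R': array([[-0.01617868, -0.99986217, -0.00372739],
       [-0.99458114,  0.0164759 , -0.10264945],
       [ 0.10269671,  0.00204646, -0.99471061]]), 't': array([0.02169551, 0.50925762, 1.67325067])}
wrist {'fx': 329.3077765713525, 'fy': 329.3077765713525, 'cx': 321.3223047372493, 'cy': 193.61564036093222, 'R': array([[ 3.73188090e-01, -9.27755335e-01, -8.29108576e-04],
       [-8.92533417e-01, -3.59263749e-01,  2.72605316e-01],
       [-2.53208905e-01, -1.00993050e-01, -9.62125592e-01]]), 't': array([-0.52499455, -0.03633039,  0.37798039])}
{'t': 0.15, 'q': array([-1.25928476e+00,  5.27137875e-02,  1.40146760e+00,  6.09913037e-06,
        1.68858931e+00, -7.02543239e-02]), 'joint_velocities': array([-0.00072121, -0.00147534, -0.00273861, -0.0003224 ,  0.00012693,
       -0.00063058]), 'joint_torque': array([ 6.39342816e-04, -3.81951499e+01, -3.60423732e+01, -7.12228007e-05,
        4.65985271e-03,  1.36977968e-05]), 'ee_pos': array([ 0.19557662, -0.48699258,  0.24166659]), 'tool_rot': array([[ 3.72560262e-01, -3.55303862e-04,  9.28007934e-01],
       [-9.28007258e-01,  1.12320688e-03,  3.72560421e-01],
       [-1.17471705e-03, -9.99999306e-01,  8.87376856e-05]]), 'force': array([0.13378496, 0.47817607, 1.05068968]), 'moment': array([ 0.00906357,  0.00759043, -0.03026847]), 'gripper_width': 0.08546533860746468}
```

View pics/scene0.png

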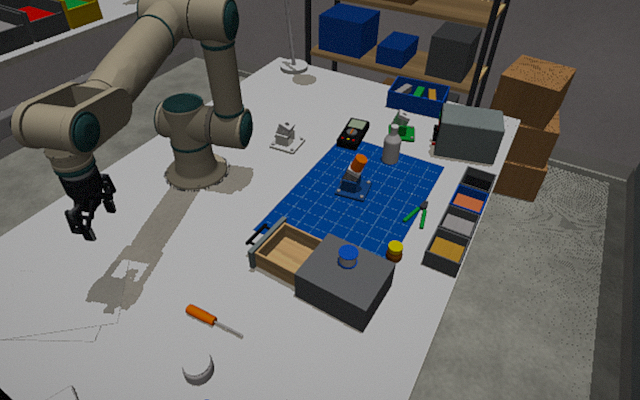

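View pics/top0.png

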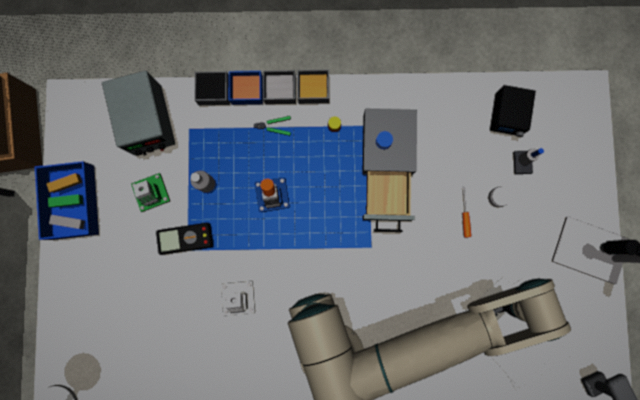

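View pics/wrist0.png

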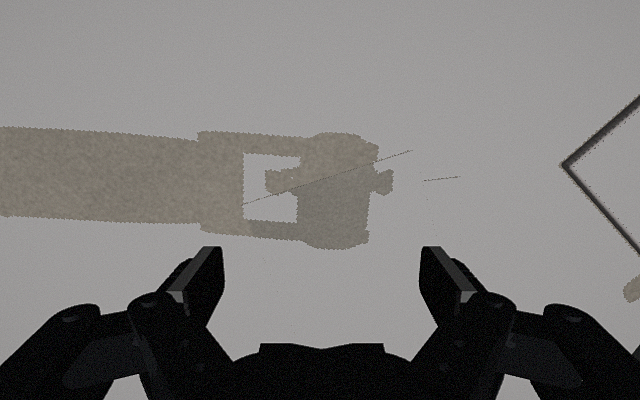

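Candidates: blue stand with the orange cap at scene (353,178) / top (271,193); green lookalike at scene (402,128) / top (150,192); white lookalike at scene (287,138) / top (239,298). Only the first is blue and carries an orange cap. I'll confirm that in enlarged crops.

Run:
```python
import cv2
a=cv2.imread("pics/scene0.png"); b=cv2.imread("pics/top0.png")
cv2.imwrite("pics/c1.png",cv2.resize(a[140:215,310:410],None,fx=8,fy=8,interpolation=cv2.INTER_CUBIC))
cv2.imwrite("pics/c2.png",cv2.resize(b[165:225,230:310],None,fx=9,fy=9,interpolation=cv2.INTER_CUBIC))
cv2.imwrite("pics/c3.png",cv2.resize(b[95:245,345:445],None,fx=4,fy=4,interpolation=cv2.INTER_CUBIC))
cv2.imwrite("pics/c4.png",cv2.resize(a[205:335,235:405],None,fx=4.6,fy=4.6,interpolation=cv2.INTER_CUBIC))
```

```text
(no output)
```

View pics/c1.png

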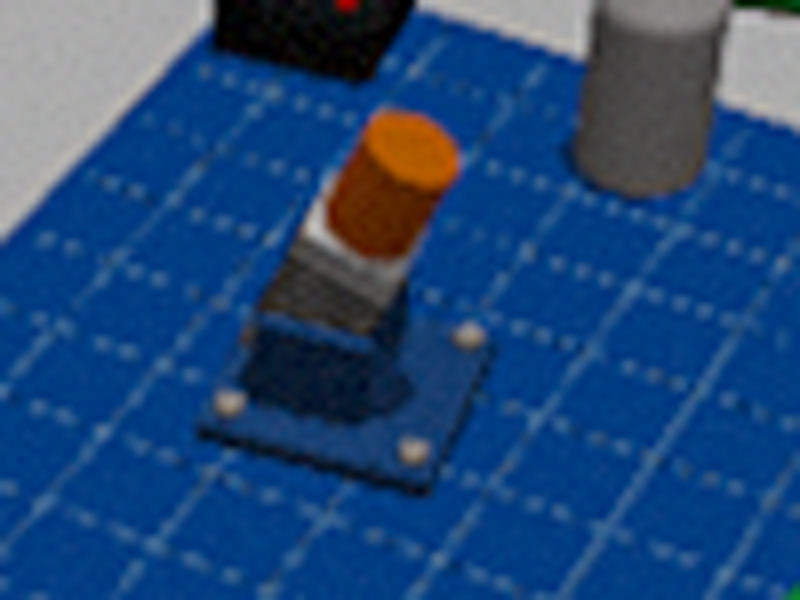

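View pics/c2.png

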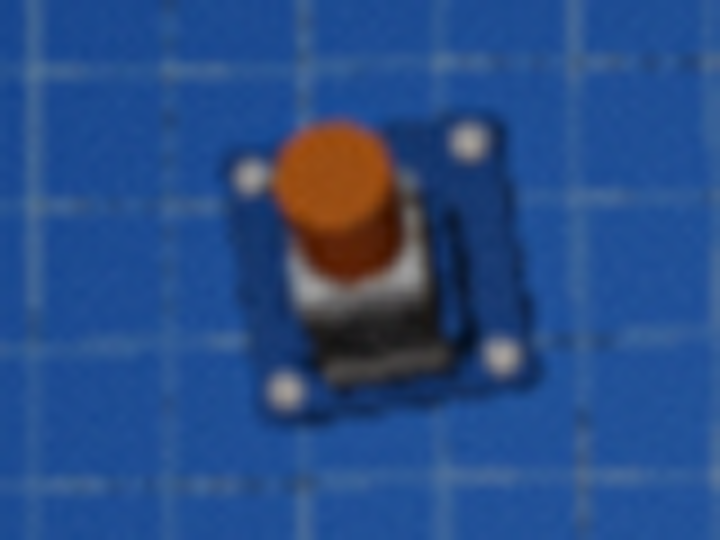

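View pics/c3.png

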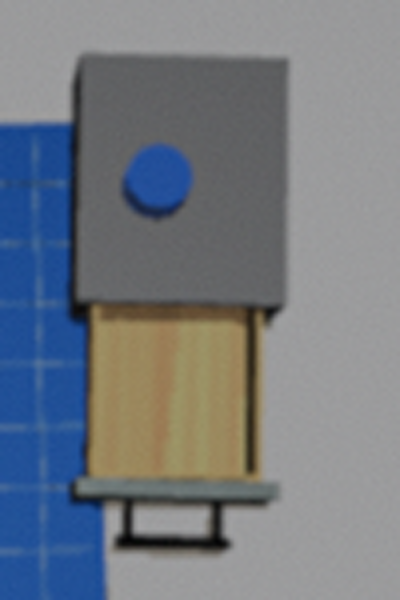

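View pics/c4.png

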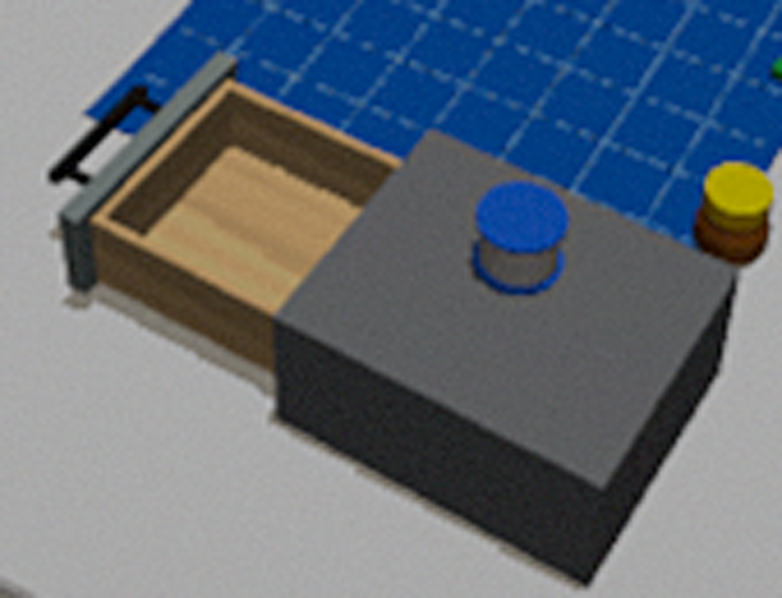

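The crops confirm the blue stand with the orange cap leaning away from the robot. Next I'll fit the stand and drawer poses from both views.

```bash
cat > h.py <<'E'
import numpy as np, cv2, pickle, os
from scipy.optimize import least_squares
from scipy.spatial.transform import Rotation as Rot
from plant import observe,cams,order
def proj(c,X):
    p=c["R"]@np.asarray(X)+c["t"]; return np.array([c["fx"]*p[0]/p[2]+c["cx"],c["fy"]*p[1]/p[2]+c["cy"]])
def onz(c,px,z):
    d=c["R"].T@np.array([(px[0]-c["cx"])/c["fx"],(px[1]-c["cy"])/c["fy"],1]); o=-c["R"].T@c["t"]
    return o+d*(z-o[2])/d[2]
def tri(obs):
    f=lambda X:np.concatenate([proj(c,X)-p for c,p in obs]); r=least_squares(f,[.5,0,.1]); return r.x,r.fun
E
python3 - <<'E'
from h import *
np.set_printoptions(precision=4,suppress=True)
S=cams.calibration("scene");T=cams.calibration("top")
ct=lambda x,y:np.array([230+x/9,165+y/9]); cs=lambda x,y:np.array([310+x/8,140+y/8])
B=[onz(T,ct(*p),.015) for p in [(251,176),(470,142),(286,391),(503,356)]]
print(np.array(B)); print("c",np.mean(B,0))
for p in [(469,335),(230,403),(414,451)]: print(onz(S,cs(*p),.015))
X,r=tri([(T,ct(335,178)),(S,cs(412,151))]); print("captop",X,r)
dt=lambda x,y:np.array([345+x/4,95+y/4]); ds=lambda x,y:np.array([235+x/4.6,205+y/4.6])
# cabinet top corners z=.095
for p in [(80,56),(289,60),(282,303),(74,303)]: print("cabT",onz(T,dt(*p),.095))
for p in [(432,130),(737,270),(602,487),(277,320)]: print("cabS",onz(S,ds(*p),.095))
for p in [(72,482),(278,482),(278,497),(75,497)]: print("frontT",onz(T,dt(*p),.082))
for p in [(230,55),(64,212),(92,216),(238,72)]: print("frontS",onz(S,ds(*p),.082))
print("spool",onz(T,dt(158,178),.133))
E
```

```text
[[0.57   0.2386 0.015 ]
 [0.5815 0.1563 0.015 ]
 [0.4888 0.2257 0.015 ]
 [0.5006 0.1446 0.015 ]]
c [0.5353 0.1913 0.015 ]
[0.5719 0.2397 0.015 ]
[0.5031 0.1465 0.015 ]
[0.5837 0.1583 0.015 ]
captop [0.5535 0.1938 0.1364] [-0.2502 -0.435  -0.5139  0.0619]
cabT [ 0.8021 -0.1228  0.095 ]
cabT [ 0.7958 -0.2932  0.095 ]
cabT [ 0.5954 -0.2806  0.095 ]
cabT [ 0.5982 -0.113   0.095 ]
cabS [ 0.6037 -0.1149  0.095 ]
cabS [ 0.8049 -0.1235  0.095 ]
cabS [ 0.7984 -0.2918  0.095 ]
cabS [ 0.5985 -0.2845  0.095 ]
frontT [ 0.4546 -0.1089  0.082 ]
frontT [ 0.4518 -0.2747  0.082 ]
frontT [ 0.4397 -0.2743  0.082 ]
frontT [ 0.4424 -0.111   0.082 ]
frontS [ 0.4552 -0.111   0.082 ]
frontS [ 0.4428 -0.2714  0.082 ]
frontS [ 0.4588 -0.2656  0.082 ]
frontS [ 0.468  -0.1214  0.082 ]
spool [ 0.6911 -0.1791  0.133 ]
```

```bash
cat >> h.py <<'E'
yaw=0.147; M=np.array([.5378,.192,.0935])
sx=np.array([np.cos(yaw),np.sin(yaw),0]); sy=np.array([-np.sin(yaw),np.cos(yaw),0])
AX=np.sin(np.radians(20))*sx+np.array([0,0,np.cos(np.radians(20))])
RT=np.column_stack([-sy,-AX,np.cross(-sy,-AX)])
def go(p,R=RT):
    s=observe(); R0=s["tool_rot"]
    d=1000*R0.T@(np.asarray(p)-s["ee_pos"]); w=Rot.from_matrix(R0.T@R).as_rotvec()
    print("offset",np.round(d,1),"turn",np.round(w,4),"t",s["t"],"pos",np.round(s["ee_pos"],4),"F",np.round(s["force"],2))
E
python3 - <<'E'
from h import *
print(M+.110*AX, RT)
go(M+.110*AX)
E
```

```text
[0.57501646 0.19751057 0.19686619] [[ 0.14647115 -0.33833144  0.92955798]
 [-0.98921494 -0.05009608  0.13763786]
 [-0.         -0.93969262 -0.34202014]]
offset [-493.8   45.4  607.1] turn [-0.3474  0.2326  0.0398] t 0.15 pos [ 0.1956 -0.487   0.2417] F [0.13 0.48 1.05]
```

move_arm --offset '[[-40,-10,48],[-80,-10,97],[-120,-10,146],[-160,-10,195],[-198,-10,243]]' --turn '[[0,0,0],[-0.06,0.04,0.01],[-0.12,0.08,0.01],[-0.18,0.12,0.02],[-0.24,0.16,0.03]]' --jaw '[0,0,0,0,0]'

```text
t: 0.78
ee_pos: [0.347, -0.2125, 0.2525]
tool_rot: [[0.217, -0.237, 0.947], [-0.976, -0.043, 0.212], [-0.009, -0.971, -0.24]]
force: [0.5, -1.2, -0.5]
gripper_width: 0.0854
```

```bash
python3 -c "
from h import *
go(M+.110*AX)"
```

```text
offset [-350.4  -17.8  316.4] turn [-0.1058  0.0709  0.012 ] t 0.775 pos [ 0.347  -0.2125  0.2525] F [ 0.53 -1.2  -0.5 ]
```

move_arm --offset '[[-42,0,38],[-84,0,76],[-126,0,114],[-168,0,152],[-210,-5,190]]' --turn '[[-0.02,0.01,0],[-0.04,0.03,0],[-0.06,0.04,0],[-0.08,0.05,0.01],[-0.1,0.07,0.01]]' --jaw '[0,0,0,0,0]'

```text
t: 1.4
ee_pos: [0.4823, 0.0331, 0.2132]
tool_rot: [[0.149, -0.333, 0.931], [-0.989, -0.05, 0.14], [0.0, -0.942, -0.337]]
force: [0.9, -1.3, 0.9]
gripper_width: 0.0855
```

```bash
python3 -c "
from h import *
go(M+.110*AX)"
```

```text
offset [-148.8  -23.8  114.9] turn [-0.0056  0.0021  0.0011] t 1.4 pos [0.4823 0.0331 0.2132] F [ 0.86 -1.28  0.93]
```

move_arm --offset '[[-40,-10,30],[-80,-20,60],[-115,-24,90],[-135,-24,105],[-135,-24,105]]' --turn '[[0,0,0],[0,0,0],[0,0,0],[0,0,0],[0,0,0]]' --jaw '[0,0,0,0,0]'

```text
t: 2.02
ee_pos: [0.5673, 0.1821, 0.1997]
tool_rot: [[0.151, -0.334, 0.93], [-0.988, -0.051, 0.142], [0.0, -0.941, -0.337]]
force: [0.5, -0.6, -0.3]
gripper_width: 0.0854
```

```bash
python3 -c "
from h import *
go(M+.110*AX)
for n in ['wrist','scene']:
    c=cams.calibration(n);im=cams.read_camera(n)
    cv2.imwrite('pics/%s1.png'%n,im[:,:,::-1])
    print(n,proj(c,M),proj(c,M+.048*AX))
    if n=='wrist': pickle.dump(c,open('w1.pkl','wb'))
"
```

```text
offset [-14.1  -0.7  10.3] turn [-0.0048  0.0046  0.0019] t 2.025 pos [0.5673 0.1821 0.1997] F [ 0.54 -0.58 -0.29]
wrist [301.41861598 181.56834404] [297.05910859 199.83868328]
scene [355.443684  168.2024867] [361.28250831 158.35075398]
```

View pics/wrist1.png

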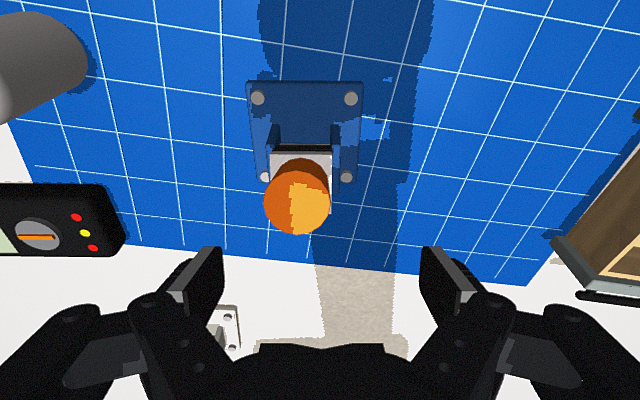

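View pics/scene1.png

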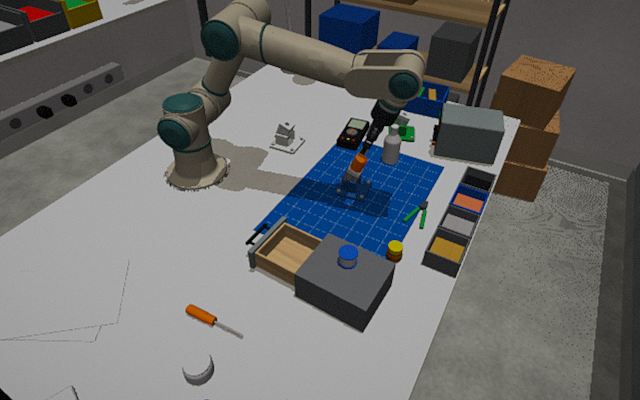

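```bash
python3 -c "
import cv2
a=cv2.imread('pics/wrist1.png')
cv2.imwrite('pics/c5.png',cv2.resize(a[70:250,230:380],None,fx=3.3,fy=3.3,interpolation=cv2.INTER_CUBIC))"
```

```text
(no output)
```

View pics/c5.png

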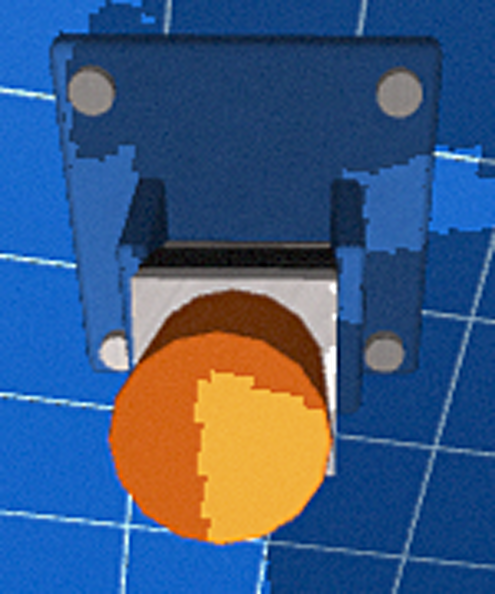

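Run:
```python
from h import *
np.set_printoptions(precision=4,suppress=True)
W=pickle.load(open('w1.pkl','rb'));S=cams.calibration("scene");T=cams.calibration("top")
cw=lambda x,y:np.array([230+x/3.3,70+y/3.3])
ct=lambda x,y:np.array([230+x/9,165+y/9]); cs=lambda x,y:np.array([310+x/8,140+y/8])
t=np.radians(20); ax=np.array([np.sin(t),0,np.cos(t)]); xb=np.array([np.cos(t),0,-np.sin(t)]); O=np.array([-.02,0,.034])
m=O+.064*ax; top=m+.048*ax
def model(v):
    x,y,yw,b,zb=v; R=Rot.from_euler('z',yw).as_matrix(); f=lambda p:R@np.array(p)+[x,y,0]
    P=lambda i,j:f([i*b,j*b,zb])
    L=[(W,cw(220.5,438),f(top)),(W,cw(131,277),f(m+.023*xb+[0,.023,0])),(W,cw(335,279),f(m+.023*xb-[0,.023,0])),
     (W,cw(91,91),P(1,1)),(W,cw(399,92),P(1,-1)),(W,cw(115,351),P(-1,1)),(W,cw(384,353),P(-1,-1)),
     (T,ct(335,178),f(top)),(T,ct(251,176),P(1,1)),(T,ct(470,142),P(1,-1)),(T,ct(286,391),P(-1,1)),(T,ct(503,356),P(-1,-1)),
     (S,cs(412,151),f(top)),(S,cs(469,335),P(1,1)),(S,cs(230,403),P(-1,-1)),(S,cs(414,451),P(1,-1))]
    return L
res=lambda v:np.concatenate([(proj(c,X)-p) for c,p,X in model(v)])
r=least_squares(res,[.536,.192,.147,.041,.015]); print(r.x); print(r.fun.reshape(-1,2).round(1))
x,y,yw=r.x[:3];R=Rot.from_euler('z',yw).as_matrix(); print("mouth",R@m+[x,y,0])
# wrist only
r2=least_squares(lambda v:res(v)[:14],r.x);print(r2.x)
```

```text
[0.534  0.1918 0.144  0.0411 0.0165]
[[-0.1  0.2]
 [-0.3 -0.4]
 [ 0.5 -0.6]
 [-0.4 -0.4]
 [ 0.2  0. ]
 [ 0.8  0. ]
 [-0.2 -0. ]
 [-0.6 -0.1]
 [ 0.   0.3]
 [-0.2  0.2]
 [-0.3  0.4]
 [-0.2  0.4]
 [-0.7 -0.9]
 [-0.9 -0.4]
 [-1.2 -0.5]
 [-1.  -0.4]]
mouth [0.5359 0.192  0.0941]
[0.5338 0.1918 0.1427 0.0411 0.0163]
```

```bash
sed -i 's/^yaw=.*/yaw=0.143; M=np.array([.5358,.192,.0941])/' h.py; python3 -c "
from h import *
go(M+.110*AX);go(M+.018*AX)"
```

```text
offset [-15.9   0.6   8.9] turn [-0.0065  0.0062  0.0027] t 2.125 pos [0.5673 0.1804 0.201 ] F [-0.01 -0.1  -0.11]
offset [-16.1  92.6   8.3] turn [-0.0065  0.0062  0.0027] t 2.125 pos [0.5673 0.1804 0.201 ] F [-0.01 -0.1  -0.11]
```

move_arm --offset '[[-16,5,9],[-16,30,8.5],[-16,60,8],[-16,88,8],[-16,92,8]]' --turn '[[-0.0065,0.006,0.003],[-0.0065,0.006,0.003],[-0.0065,0.006,0.003],[-0.0065,0.006,0.003],[-0.0065,0.006,0.003]]' --jaw '[0,0,0,0,0]'

```text
t: 2.75
ee_pos: [0.5407, 0.1931, 0.11]
tool_rot: [[0.142, -0.342, 0.929], [-0.99, -0.049, 0.134], [-0.0, -0.938, -0.345]]
force: [0.3, -0.2, 1.0]
gripper_width: 0.0856
```

```bash
python3 -c "
from h import *
go(M+.018*AX)
im=cams.read_camera('wrist')
cv2.imwrite('pics/wrist2.png',im[:,:,::-1])
go(M+.018*AX)"
```

```text
offset [ 0.4 -1.3  0.7] turn [ 0.0035 -0.0001 -0.0004] t 2.75 pos [0.5407 0.1931 0.11  ] F [ 0.31 -0.21  0.95]
offset [ 0.4 -0.1  0.4] turn [ 0.0014  0.     -0.0006] t 2.8 pos [0.5414 0.1932 0.1111] F [ 0.33 -1.17  1.17]
```

View pics/wrist2.png

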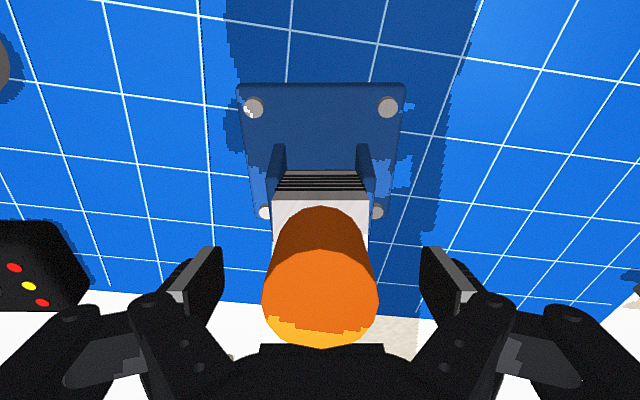

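The cap (top centre ≈ (320,298)) sits centred between the pads at columns 223 and 420. I'll close gently.

move_arm --offset '[[0,0,0],[0,0,0],[0,0,0],[0,0,0],[0,0,0]]' --turn '[[0,0,0],[0,0,0],[0,0,0],[0,0,0],[0,0,0]]' --jaw '[0.6,0.6,0.6,0.6,0.6]' --newtons 25

```text
t: 3.42
ee_pos: [0.5428, 0.1933, 0.1131]
tool_rot: [[0.143, -0.335, 0.931], [-0.99, -0.047, 0.134], [-0.001, -0.941, -0.339]]
force: [2.5, 0.3, 7.0]
gripper_width: 0.042
```

```bash
python3 -c "
from h import *
go(M+.018*AX);print(observe()['gripper_width'])
im=cams.read_camera('wrist')
cv2.imwrite('pics/wrist3.png',im[:,:,::-1])"
```

```text
offset [ 0.3  2.3 -0.2] turn [-0.0035  0.0004 -0.0009] t 3.425 pos [0.5428 0.1933 0.1131] F [2.47 0.27 7.02]
0.041956424773615594
```

View pics/wrist3.png

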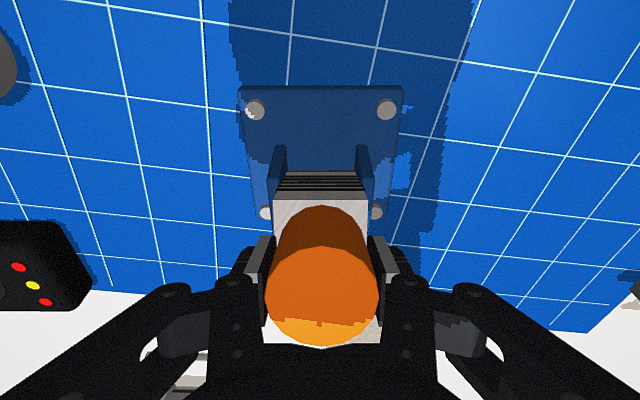

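move_arm --offset '[[0,-5,0],[0,-15,0],[0,-35,0],[0,-55,0],[0,-80,0]]' --turn '[[0,0,0],[0,0,0],[0,0,0],[0,0,0],[0,0,0]]' --jaw '[0.6,0.6,0.6,0.6,0.6]'

```text
t: 4.1
ee_pos: [0.5691, 0.197, 0.1877]
tool_rot: [[0.143, -0.339, 0.93], [-0.99, -0.048, 0.134], [-0.001, -0.94, -0.342]]
force: [0.0, 0.9, -0.1]
gripper_width: 0.0419
```

```bash
python3 -c "
from h import *
RD=np.column_stack([[-.04,-.999,0],[0,0,-1],[.999,-.04,0]])
go([.522,-.192,.23],RD);print(observe()['gripper_width'])
for n in ['wrist','scene']:
    im=cams.read_camera(n)
    cv2.imwrite('pics/%s4.png'%n,im[:,:,::-1])"
```

```text
offset [ 378.3   -4.9 -110.5] turn [0.3485 0.1814 0.0314] t 4.1 pos [0.5691 0.197  0.1877] F [ 0.03  0.93 -0.07]
0.04189272921621317
```

View pics/wrist4.png

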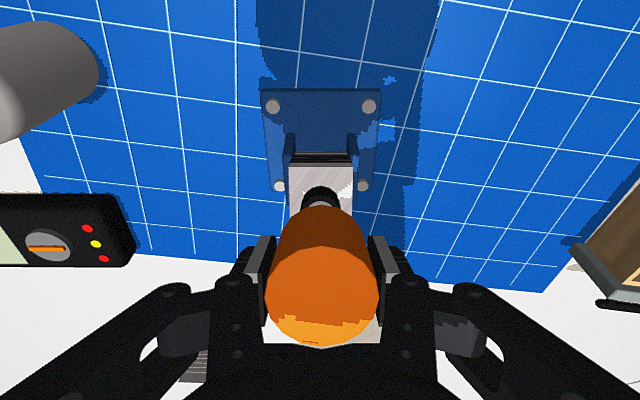

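View pics/scene4.png

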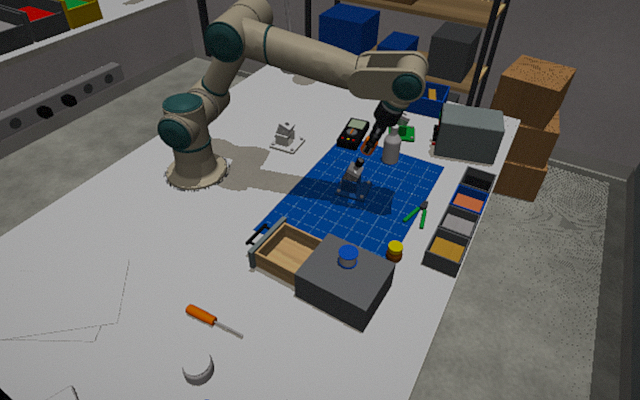

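move_arm --offset '[[20,-20,-10],[70,-30,-25],[125,-30,-40],[180,-30,-55],[235,-30,-70]]' --turn '[[0,0,0],[0.09,0.05,0.01],[0.18,0.1,0.02],[0.27,0.14,0.03],[0.3485,0.1814,0.0314]]' --jaw '[0.6,0.6,0.6,0.6,0.6]'

```text
t: 4.82
ee_pos: [0.5463, -0.0465, 0.2399]
tool_rot: [[-0.042, 0.004, 0.999], [-0.999, -0.001, -0.042], [0.001, -1.0, 0.004]]
force: [0.6, -0.4, 0.3]
gripper_width: 0.0419
```

```bash
python3 -c "
from h import *
RD=np.column_stack([[-.04,-.999,0],[0,0,-1],[.999,-.04,0]])
go([.522,-.192,.20],RD);print(observe()['gripper_width'])"
```

```text
offset [146.3  39.9 -18.3] turn [-0.0038 -0.0022  0.0007] t 4.825 pos [ 0.5463 -0.0465  0.2399] F [ 0.57 -0.43  0.27]
0.0419105993048329
```

move_arm --offset '[[45,0,-6],[90,5,-12],[125,20,-17],[138,35,-18],[138,38,-18]]' --turn '[[0,0,0],[0,0,0],[0,0,0],[0,0,0],[0,0,0]]' --jaw '[0.6,0.6,0.6,0.6,0.6]'

```text
t: 5.45
ee_pos: [0.5231, -0.1811, 0.1997]
tool_rot: [[-0.041, -0.002, 0.999], [-0.999, 0.001, -0.041], [-0.001, -1.0, -0.002]]
force: [0.4, 0.4, 0.2]
gripper_width: 0.0418
```

```bash
python3 -c "
from h import *
RD=np.column_stack([[-.04,-.999,0],[0,0,-1],[.999,-.04,0]])
c=cams.calibration('wrist');pickle.dump(c,open('w5.pkl','wb'))
go([.522,-.192,.20],RD);print(observe()['gripper_width'])
for n in ['wrist','top']:
    im=cams.read_camera(n)
    cv2.imwrite('pics/%s5.png'%n,im[:,:,::-1])"
```

```text
offset [11.  -0.4 -0.7] turn [ 0.0016 -0.0014 -0.0013] t 5.45 pos [ 0.5231 -0.1811  0.1997] F [0.37 0.36 0.18]
0.041782552542181745
```

View pics/wrist5.png

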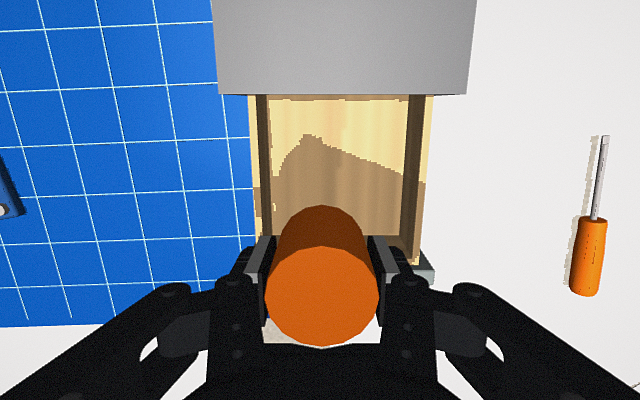

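View pics/top5.png

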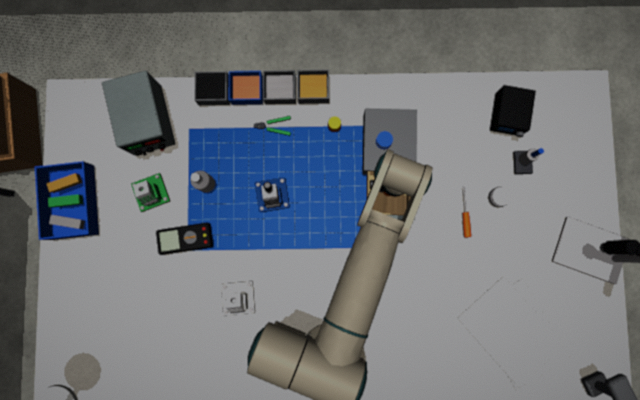

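```bash
python3 -c "
from h import *
c=pickle.load(open('w5.pkl','rb'))
for p,z in [((218,94),.095),((466,94),.095),((257,150),.073),((421,150),.073),((271,150),.022),((402,150),.022),((432,265),.082)]: print(p,onz(c,p,z).round(4))"
```

```text
(218, 94) [ 0.5986 -0.1138  0.095 ]
(466, 94) [ 0.5917 -0.2839  0.095 ]
(257, 150) [ 0.5561 -0.1325  0.073 ]
(421, 150) [ 0.5508 -0.2612  0.073 ]
(271, 150) [ 0.5484 -0.1353  0.022 ]
(402, 150) [ 0.5434 -0.2584  0.022 ]
(432, 265) [ 0.455  -0.2718  0.082 ]
```

move_arm --offset '[[13,5,-1],[13,35,-1],[13,65,-1],[13,90,-1],[13,105,-1]]' --turn '[[0,0,0],[0,0,0],[0,0,0],[0,0,0],[0,0,0]]' --jaw '[0.6,0.6,0.6,0.6,0.6]'

```text
t: 6.18
ee_pos: [0.5225, -0.1935, 0.0948]
tool_rot: [[-0.039, -0.0, 0.999], [-0.999, 0.001, -0.039], [-0.001, -1.0, -0.0]]
force: [0.2, -0.0, -0.2]
gripper_width: 0.0422
```

```bash
python3 -c "
from h import *
RD=np.column_stack([[-.04,-.999,0],[0,0,-1],[.999,-.04,0]])
go([.522,-.196,.044],RD);print(observe()['gripper_width'])
for n in ['wrist']:
    im=cams.read_camera(n)
    cv2.imwrite('pics/%s6.png'%n,im[:,:,::-1])"
```

```text
offset [ 2.6 50.8 -0.4] turn [ 0.      0.0007 -0.0006] t 6.175 pos [ 0.5225 -0.1935  0.0948] F [ 0.25 -0.01 -0.25]
0.042237505426985615
```

View pics/wrist6.png

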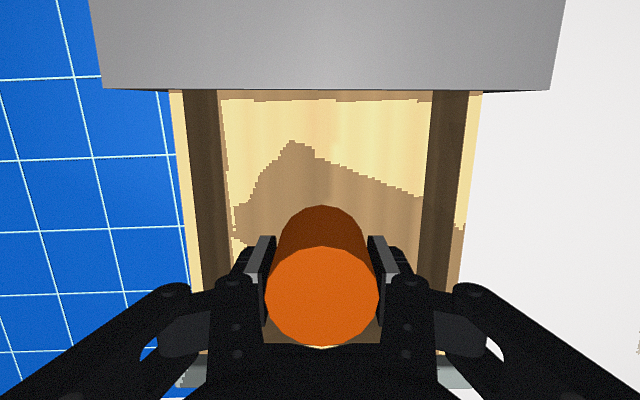

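move_arm --offset '[[2,15,0],[2,28,0],[2,40,0],[2,47,0],[2,49,0]]' --turn '[[0,0,0],[0,0,0],[0,0,0],[0,0,0],[0,0,0]]' --jaw '[0.6,0.6,0.6,0.6,0.6]'

```text
t: 6.85
ee_pos: [0.5226, -0.1955, 0.0465]
tool_rot: [[-0.04, 0.001, 0.999], [-0.999, 0.001, -0.04], [-0.001, -1.0, 0.001]]
force: [-0.4, -0.4, -1.0]
gripper_width: 0.0419
```

```bash
python3 -c "
from h import *
RD=np.column_stack([[-.04,-.999,0],[0,0,-1],[.999,-.04,0]])
go([.522,-.196,.044],RD);print(observe()['gripper_width'])
for n in ['wrist','scene']:
    im=cams.read_camera(n)
    cv2.imwrite('pics/%s7.png'%n,im[:,:,::-1])
cv2.imwrite('pics/c7.png',cv2.resize(im[170:330,230:410,::-1],None,fx=4,fy=3.7))"
```

```text
offset [ 0.5  2.5 -0.6] turn [-0.0005  0.0001 -0.0005] t 6.85 pos [ 0.5226 -0.1955  0.0465] F [-0.39 -0.38 -0.99]
0.041915951811718526
```

View pics/wrist7.png

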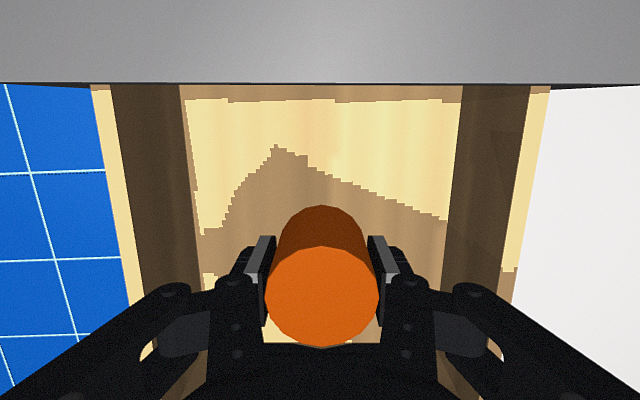

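View pics/c7.png

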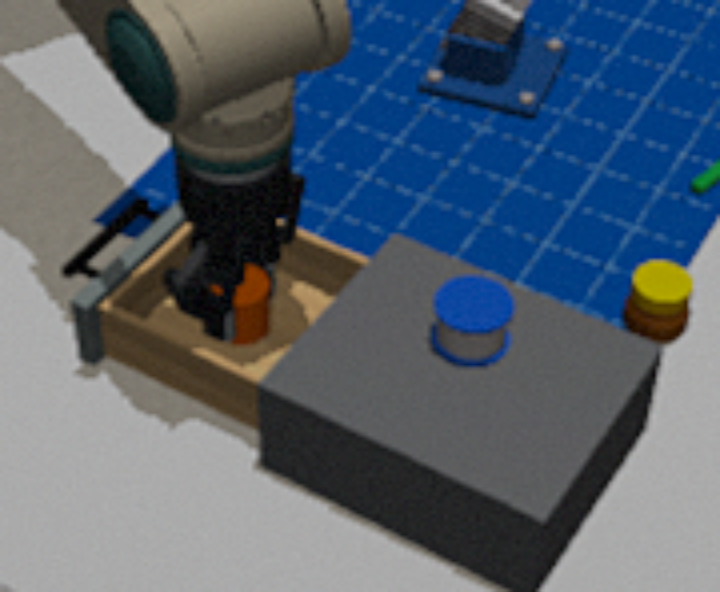

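move_arm --offset '[[0,1.5,0],[0,2,0],[0,2,0],[0,2,0],[0,2,0]]' --turn '[[0,0,0],[0,0,0],[0,0,0],[0,0,0],[0,0,0]]' --jaw '[0.6,0.6,0.3,0.3,0.3]'

```text
t: 7.58
ee_pos: [0.5228, -0.1956, 0.0451]
tool_rot: [[-0.04, 0.001, 0.999], [-0.999, 0.0, -0.04], [-0.0, -1.0, 0.001]]
force: [-0.4, 0.4, -0.5]
gripper_width: 0.0599
```

```bash
python3 -c "
from h import *
RD=np.column_stack([[-.04,-.999,0],[0,0,-1],[.999,-.04,0]])
go([.522,-.196,.044],RD);print(observe()['gripper_width'])
for n in ['wrist']:
    im=cams.read_camera(n)
    cv2.imwrite('pics/%s8.png'%n,im[:,:,::-1])"
```

```text
offset [ 0.4  1.1 -0.8] turn [-0.0012  0.     -0.0002] t 7.575 pos [ 0.5228 -0.1956  0.0451] F [-0.44  0.44 -0.47]
0.059882030568270246
```

View pics/wrist8.png

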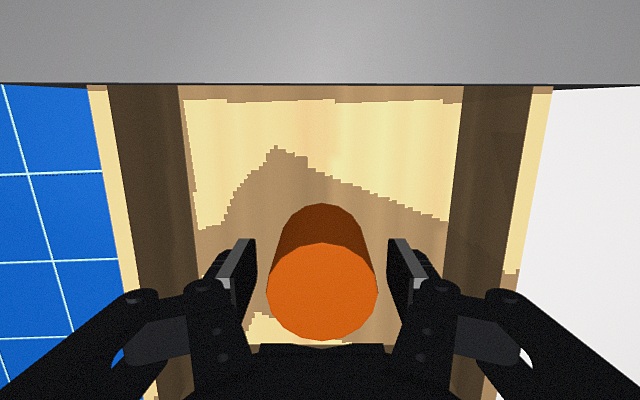

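Released: the cap stands upright in the drawer (≈(322,290)) and both pads are clear of it. Retreating straight up.

move_arm --offset '[[0,-20,0],[0,-50,0],[0,-90,0],[0,-130,0],[0,-170,0]]' --turn '[[0,0,0],[0,0,0],[0,0,0],[0,0,0],[0,0,0]]' --jaw '[0.3,0.3,0.3,0.3,0.3]'

```text
t: 8.25
ee_pos: [0.5224, -0.1956, 0.2164]
tool_rot: [[-0.04, 0.001, 0.999], [-0.999, 0.0, -0.04], [-0.0, -1.0, 0.001]]
force: [0.7, -0.8, -1.4]
gripper_width: 0.0598
```

```bash
python3 -c "
from h import *
go(M+.120*AX)
for n in ['wrist']:
    im=cams.read_camera(n)
    cv2.imwrite('pics/%s9.png'%n,im[:,:,::-1])"
```

```text
offset [-395.3    9.7   38.2] turn [-0.3494 -0.1811 -0.032 ] t 8.25 pos [ 0.5224 -0.1956  0.2164] F [ 0.74 -0.84 -1.39]
```

View pics/wrist9.png

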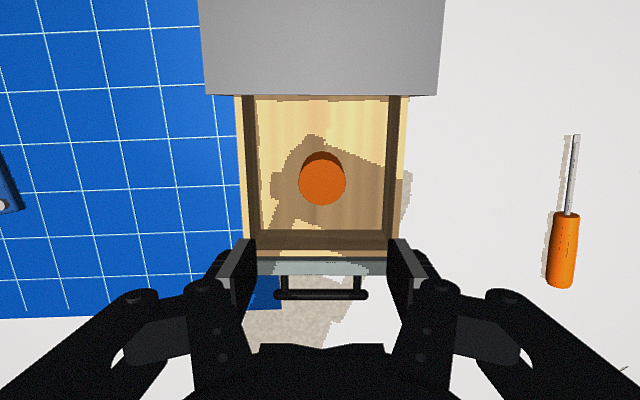

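move_arm --offset '[[-50,-10,5],[-105,-10,10],[-160,-10,15],[-215,-10,20],[-270,-5,27]]' --turn '[[0,0,0],[-0.09,-0.05,-0.01],[-0.18,-0.1,-0.02],[-0.27,-0.14,-0.03],[-0.35,-0.18,-0.032]]' --jaw '[0.3,0.3,0.3,0.3,0.3]'

```text
t: 8.93
ee_pos: [0.5606, 0.0749, 0.2206]
tool_rot: [[0.143, -0.34, 0.929], [-0.99, -0.049, 0.134], [0.0, -0.939, -0.344]]
force: [1.0, -0.9, -0.4]
gripper_width: 0.0595
```

```bash
python3 -c "
from h import *
go(M+.120*AX)"
```

```text
offset [-119.4    1.4   35.9] turn [0.0019 0.0003 0.0004] t 8.925 pos [0.5606 0.0749 0.2206] F [ 1.02 -0.93 -0.37]
```

move_arm --offset '[[-45,0,14],[-80,0,27],[-105,0,34],[-116,1,36],[-116,1,36]]' --turn '[[0,0,0],[0,0,0],[0,0,0],[0,0,0],[0,0,0]]' --jaw '[0.3,0.3,0.3,0.3,0.3]'

```text
t: 9.55
ee_pos: [0.5769, 0.1927, 0.2066]
tool_rot: [[0.142, -0.34, 0.93], [-0.99, -0.049, 0.133], [0.0, -0.939, -0.343]]
force: [0.4, -0.2, 0.4]
gripper_width: 0.0596
```

```bash
python3 -c "
from h import *
go(M+.120*AX)
c=cams.calibration('wrist')
im=cams.read_camera('wrist')
cv2.imwrite('pics/wrist10.png',cv2.resize(im[70:270,220:420,::-1],None,fx=3,fy=3,interpolation=cv2.INTER_CUBIC))
for X in [M,M+.04*AX,M+.016*AX]+[M+.023*(a*(np.cross(sy,AX))+b*sy) for a in(1,-1) for b in (1,-1)]: print((proj(c,X)-[220,70])*3)
go(M+.120*AX)
"
```

```text
offset [-5.2 -0.4  0.1] turn [ 0.0012 -0.0006  0.    ] t 9.55 pos [0.5769 0.1927 0.2066] F [ 0.39 -0.2   0.37]
[281.51059642 360.49370669]
[277.76255186 407.49978816]
[280.15279301 377.52259112]
[191.40744583 274.16142697]
[370.45677041 274.10413335]
[196.7568763  442.81133083]
[367.3436013  442.73454886]
offset [-5.9 -0.1  0.2] turn [ 0.0009 -0.0014 -0.0002] t 9.6 pos [0.5771 0.192  0.2068] F [-0.13  0.06  0.09]
```

View pics/wrist10.png

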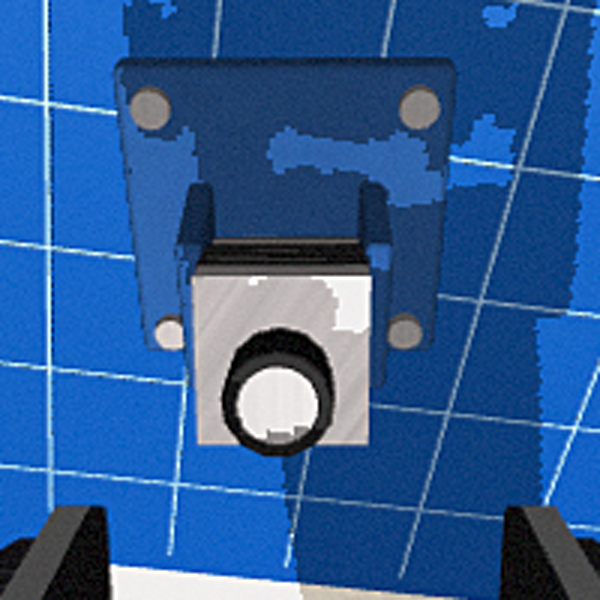

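The model matches: predicted face corners (191,274)/(370,274) against observed (192,276)/(370,276), and knob top (278,407) against about (277,405). Descending along the axis.

move_arm --offset '[[-6,5,0],[-6,35,0],[-6,65,0],[-6,92,0],[-6,100,0]]' --turn '[[0.001,-0.001,0],[0.001,-0.001,0],[0.001,-0.001,0],[0.001,-0.001,0],[0.001,-0.001,0]]' --jaw '[0.3,0.3,0.3,0.3,0.3]'

```text
t: 10.22
ee_pos: [0.5411, 0.193, 0.1113]
tool_rot: [[0.142, -0.341, 0.929], [-0.99, -0.049, 0.133], [0.0, -0.939, -0.345]]
force: [0.5, -0.3, -0.2]
gripper_width: 0.06
```

```bash
python3 -c "
from h import *
im=cams.read_camera('wrist')
cv2.imwrite('pics/wrist11.png',im[:,:,::-1])
go(M+.020*AX)
"
```

```text
offset [ 0.3 -1.8  0.6] turn [ 0.0024 -0.0007 -0.0003] t 10.275 pos [0.5413 0.1931 0.1114] F [-0.09 -0.34 -0.67]
```

View pics/wrist11.png

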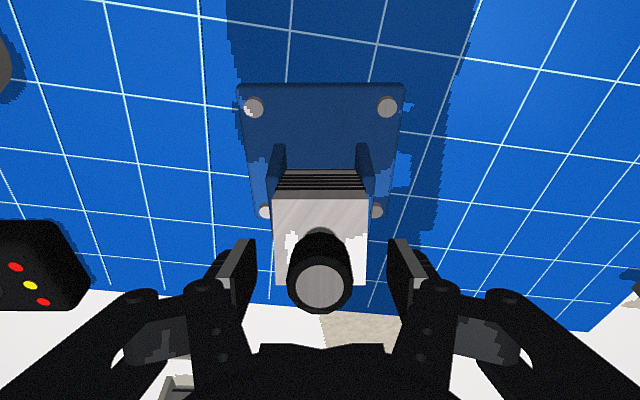

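move_arm --offset '[[0.3,-2,0.6],[0.3,-2,0.6],[0.3,-2,0.6],[0.3,-2,0.6],[0.3,-2,0.6]]' --turn '[[0.001,0,0],[0.001,0,0],[0.001,0,0],[0.001,0,0],[0.001,0,0]]' --jaw '[0.3,0.85,0.85,0.85,0.85]' --newtons 45

```text
t: 10.9
ee_pos: [0.5441, 0.1938, 0.1156]
tool_rot: [[0.142, -0.336, 0.931], [-0.99, -0.048, 0.134], [-0.001, -0.941, -0.339]]
force: [1.4, 0.2, 5.7]
gripper_width: 0.0251
```

```bash
python3 -c "
from h import *
go(M+.020*AX);s=observe();print(s['gripper_width'],s['tool_rot'].T@s['force'],s['ee_pos'])
im=cams.read_camera('wrist')
cv2.imwrite('pics/wrist12.png',im[:,:,::-1])
s=observe();print(s['gripper_width'],s['tool_rot'].T@s['force'],s['ee_pos'])
"
```

```text
offset [ 0.6  3.1 -0.6] turn [-0.0033  0.0001 -0.0007] t 10.9 pos [0.5441 0.1938 0.1156] F [1.44 0.23 5.66]
0.02513953490537547 [-0.02433347 -5.82485774 -0.54462179] [0.54411313 0.19378311 0.11560104]
0.024868063698778187 [-0.38416963 -5.46926286 -1.91760466] [0.544115   0.19378232 0.11559415]
```

View pics/wrist12.png

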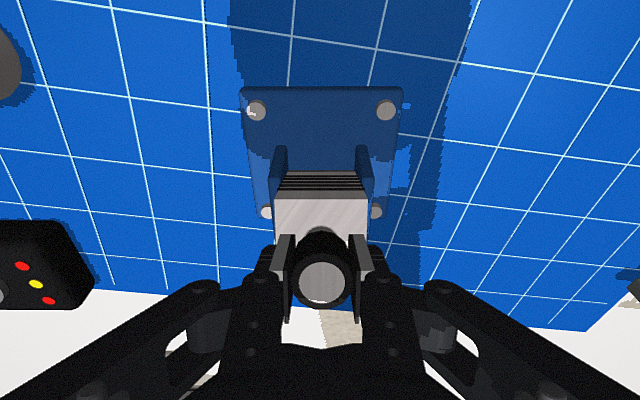

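move_arm --offset '[[0,-3,0],[0,-6,0],[0,-9,0],[0,-12,0],[0,-15,0]]' --turn '[[0,0,0],[0,0,0],[0,0,0],[0,0,0],[0,0,0]]' --jaw '[0.85,0.85,0.85,0.85,0.85]'

```text
t: 11.58
ee_pos: [0.5487, 0.1943, 0.1288]
tool_rot: [[0.142, -0.338, 0.93], [-0.99, -0.048, 0.134], [-0.0, -0.94, -0.341]]
force: [0.4, -0.3, -2.0]
gripper_width: 0.0246
```

```bash
cat >> h.py <<'E'
H=np.array([.54411,.19378,.1156])
def st():
    s=observe(); d=s['ee_pos']-H
    print(s['t'],'w',s['gripper_width'].round(4),'Ftool',(s['tool_rot'].T@s['force']).round(2),'draw,lat_sx,lat_y mm',(1000*np.array([d@AX,d@np.cross(sy,AX),d@sy])).round(2),'turn',Rot.from_matrix(s['tool_rot'].T@RT).as_rotvec().round(4))
E
python3 -c "
from h import *
st()"
```

```text
Traceback (most recent call last):
  File "h.py", line 23, in st
    print(s['t'],'w',s['gripper_width'].round(4),'Ftool',(s['tool_rot'].T@s['force']).round(2),'draw,lat_sx,lat_y mm',(1000*np.array([d@AX,d@np.cross(sy,AX),d@sy])).round(2),'turn',Rot.from_matrix(s['tool_rot'].T@RT).as_rotvec().round(4))
                     ^^^^^^^^^^^^^^^^^^^^^^^^
AttributeError: 'float' object has no attribute 'round'
```

```bash
sed -i "s/s\['gripper_width'\].round(4)/round(s['gripper_width'],4)/" h.py
python3 -c "
from h import *
st()
im=cams.read_camera('wrist')
cv2.imwrite('pics/wrist13.png',cv2.resize(im[160:340,220:420,::-1],None,fx=3.3,fy=3.3,interpolation=cv2.INTER_CUBIC))
st()"
```

```text
11.575 w 0.0246 Ftool [0.39 1.76 0.98] draw,lat_sx,lat_y mm [13.99 -0.22 -0.11] turn [-0.0011  0.     -0.0004]
11.625 w 0.0248 Ftool [-0.1   2.46  0.66] draw,lat_sx,lat_y mm [14.52 -0.13 -0.1 ] turn [-0.002   0.     -0.0004]
```

View pics/wrist13.png

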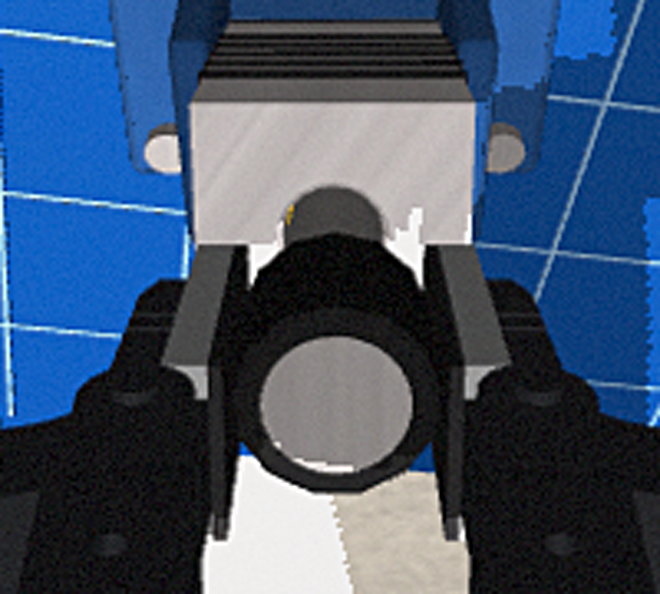

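move_arm --offset '[[0,-4,0],[0,-8,0],[0,-12,0],[0,-16,0],[0,-19,0]]' --turn '[[0,0,0],[0,0,0],[0,0,0],[0,0,0],[0,0,0]]' --jaw '[0.85,0.85,0.85,0.85,0.85]'

```text
t: 12.25
ee_pos: [0.5552, 0.1952, 0.1469]
tool_rot: [[0.142, -0.337, 0.931], [-0.99, -0.048, 0.134], [-0.0, -0.94, -0.341]]
force: [0.1, 0.1, -1.9]
gripper_width: 0.0247
```

```bash
python3 -c "
from h import *
st()
im=cams.read_camera('wrist')
cv2.imwrite('pics/wrist14.png',cv2.resize(im[160:340,220:420,::-1],None,fx=3.3,fy=3.3,interpolation=cv2.INTER_CUBIC))
st()"
```

```text
12.25 w 0.0247 Ftool [-0.07  1.72  0.75] draw,lat_sx,lat_y mm [33.19 -0.22 -0.13] turn [-0.0014 -0.0001 -0.0004]
12.3 w 0.0247 Ftool [-0.25  1.05  1.22] draw,lat_sx,lat_y mm [33.59 -0.18 -0.11] turn [-0.002  -0.     -0.0005]
```

View pics/wrist14.png

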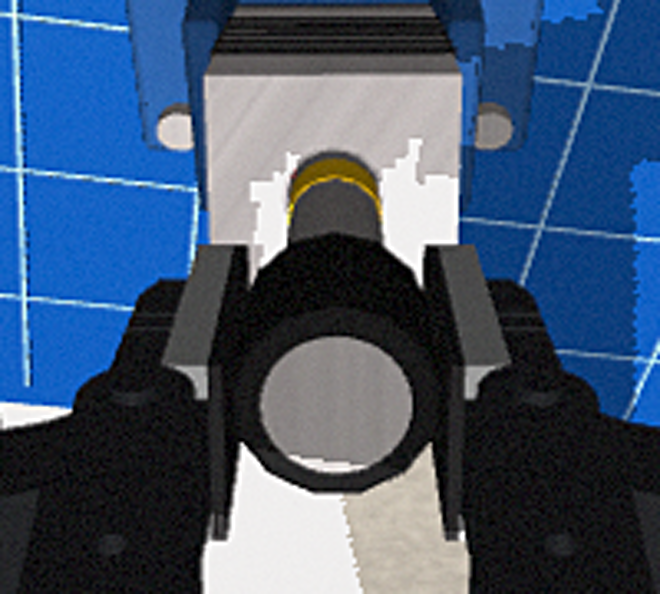

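move_arm --offset '[[0,-1.5,0],[0,-3,0],[0,-3.5,0],[0,-3.5,0],[0,-3.5,0]]' --turn '[[0,0,0],[0,0,0],[0,0,0],[0,0,0],[0,0,0]]' --jaw '[0.85,0.85,0.85,0.85,0.85]'

```text
t: 12.92
ee_pos: [0.5562, 0.1954, 0.1498]
tool_rot: [[0.142, -0.338, 0.93], [-0.99, -0.048, 0.134], [-0.0, -0.94, -0.341]]
force: [-1.9, 0.2, -2.7]
gripper_width: 0.0245
```

```bash
python3 -c "
from h import *
st()
im=cams.read_camera('wrist')
cv2.imwrite('pics/wrist15.png',cv2.resize(im[180:250,280:360,::-1],None,fx=8,fy=8,interpolation=cv2.INTER_CUBIC))
im=cams.read_camera('scene')
cv2.imwrite('pics/scene15.png',cv2.resize(im[130:330,225:425,::-1],None,fx=3,fy=3,interpolation=cv2.INTER_CUBIC))
cv2.imwrite('pics/scene15b.png',cv2.resize(im[140:200,330:390,::-1],None,fx=10,fy=10,interpolation=cv2.INTER_CUBIC))
im=cams.read_camera('top');cv2.imwrite('pics/top15.png',im[:,:,::-1])
st()"
```

```text
12.925 w 0.0245 Ftool [-0.49  3.15 -0.85] draw,lat_sx,lat_y mm [36.27 -0.25 -0.12] turn [-0.0011 -0.     -0.0004]
13.075 w 0.0243 Ftool [0.01 1.72 0.45] draw,lat_sx,lat_y mm [36.26 -0.25 -0.12] turn [-0.0011  0.     -0.0003]
```

View pics/wrist15.png

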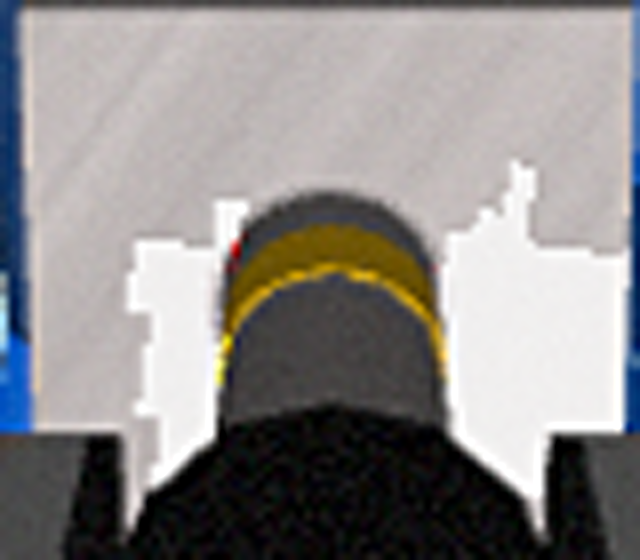

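View pics/scene15.png

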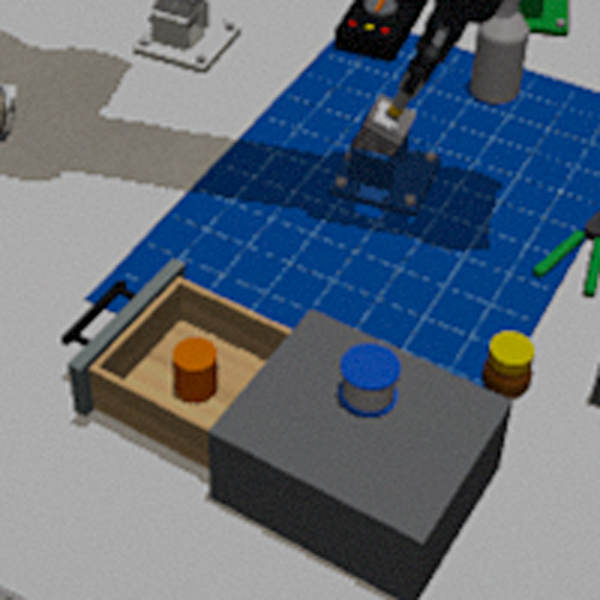

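View pics/scene15b.png

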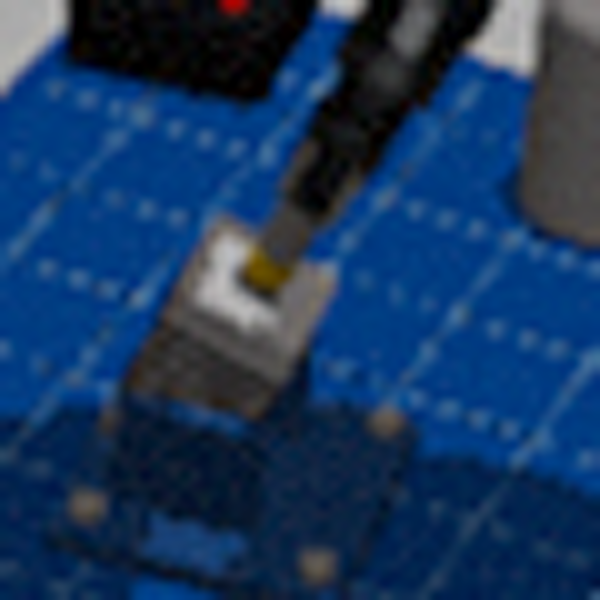

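View pics/top15.png

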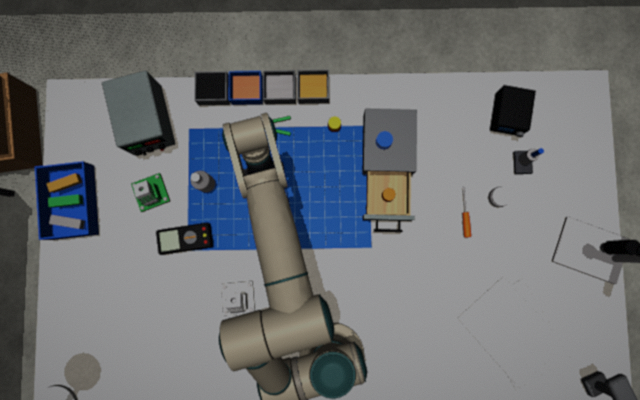

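Measured draw is 36.3 mm. In the wrist view the whole yellow band is clear, with about 6–7 mm of bare rod below it. The cap stands in the drawer, and the bystanders look unmoved. Handing in.

```bash
python3 -c "
from h import *
st(); order.job_done(); st()"
```

```text
13.075 w 0.0243 Ftool [0.01 1.72 0.45] draw,lat_sx,lat_y mm [36.26 -0.25 -0.12] turn [-0.0011  0.     -0.0003]
the job is handed in; nothing more can be done
the job is handed in; nothing more can be done
```

I lifted the orange cap off along the bore's axis and stood it upright in the open drawer. Then I gripped the black knob and drew the plunger straight out; the arm is still holding it, and the job was handed in at 13.1 s.

Last checks:
- **Draw:** the tool moved 36.3 mm along the bore, inside the 30 to 44 mm window. Sideways drift was at most 0.25 mm. In the last readings the pull was 2–3 N and the sideways force under 1 N. The widths of the yellow band and the bare rod below it in the wrist picture agree with this draw.
- **Scene:** the whole yellow band is in view, the cap is in the drawer, and the cabinet, drawer and bystanders look unmoved from the top camera.
- **Disagreements:** the wrist camera, looking down into the narrow gap around the rod, shows a one- or two-pixel red fleck from inside the bore. At 36.3 mm the red band should still be about 8 mm below the mouth, so I left the draw there. The gripper also read 24–25 mm on the 26 mm knob.

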